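Run a fingertip along the carder's safety bar

ROBOT

A 6-joint arm with a two-finger parallel gripper is mounted at the origin on the work surface. World frame = base frame: x ahead of the robot, y to its left, z up, the work surface at z = 0. Lengths are in m, angles in degrees, forces in N, time in s.
With the tool pointing down it reaches from about 0.3 to 0.75 m from the base axis. Payload 8.5 kg.
Tool frame: the origin (TCP) lies on the centre line of the jaws, within the pads' length; the fingertips stand 17 mm ahead of it and the grasp point (between the pads) lies 2 mm behind it (env.tcp_to_tips is the distance from the TCP to the fingertips, in m); z points along the fingers, y is the line along which they close (so a half turn about z gives the same grasp; the last joint's range is limited). The gripper opens to 85 mm and grips with 20 to 120 N. Pads are 22 mm wide; open, the fingers measure 114 mm over their backs; the gripper's body (76 mm by 85 mm) begins 54 mm behind the grasp point. The pads swing forward as they close: fully open they stand 13 mm farther back than shut.
Start: joints at [57.794, 21.807, 74.336, -0, 83.858, -12.336], TCP at [0.187, 0.517, 0.248] pointing down, gripper open.
Joint ranges: [-178.18, 178.18], [-50.72, 133.34], [12.68, 142.11], [-81.47, 261.47], [9.98, 163.14], [-165.26, 165.26]. Speed limits (degrees/s): [136.94, 136.94, 180, 180, 180, 180].

INTERFACE

Orientations are given as a 3x3 rotation matrix whose columns are the frame's x, y, z axes.
In Python, from rig import env gives the robot as it stands. The module is installed in compiled form; this text tells all that it offers.
- The arm moves only by the shell command python3 -m pendant 'ROWS' [FORCE]. ROWS is JSON, a list of rows, each a list of 7 numbers: the opening, from 0 (shut) to 1 (fully open), then the shift along the tool's x, y, z in m, then the turn, a rotation vector about the tool's x, y, z in rad. A call has 1 to 5 rows; each row is the pose to reach, as a shift and turn from the pose commanded when the call began, along the tool's axes at that moment; what a row does not reach only later rows make up. A row lasts 1/8 s, in which the tool goes at most 62.5 mm and 10.7 degrees, less where a joint would pass 70% of its speed; a pose out of reach is approached as far as the arm can. A call with a gripper value outside its range is refused whole. The fingers move at their own pace and stop on an object; FORCE is the grip in N (left out, the last holds). Time passes only in rows, so rows that repeat a pose let the fingers close. It gives the time, the measured TCP pose, the force, the opening and the grip force at its end, in the units of the state.
- env.observe(): the state, without advancing time (a new reading comes with each control period).
- env.get_image(name): name is "side" or "top" or "wrist"; returns a dict with "image" (384x512x3 uint8, blue, green, red), "fx", "fy", "cx", "cy" (pixels), "pose" (4x4, takes a point from camera to world coordinates). Camera axes: x right, y up, looking along -z (the intrinsics and any distortion apply to the point x, -y, -z); pixel columns grow to the right and rows downward; lengths in m; the calibration is good to about 2 mm. A picture is of the moment at which its call begins. There is no depth.
- env.close_job(): hands the job in; it is judged then, once.
Trained networks look in the newest picture that a camera, given by its name, has taken for a name from the list of things; names that differ only in an ending like _2 or _b are one class to them, and where a whole thing is asked for, a point or a joint stands for the part that bears it (a point fixed in the world has none). Each returns a list of dicts, best first, with "conf" (0 to 1); they miss things now and then, are a little off and sometimes report something else, mostly with a low value. They report only what shows in the picture. A call takes as long as a camera call.
- env.find_in(camera, thing): "bbox" ([centre column, centre row, width, height] in pixels, round what is visible of it).
- env.trace(camera, thing): "mask" (384x512 bool, what is visible of it) and "bbox" ([centre column, centre row, width, height] in pixels, round what is visible of it).
- env.tip_of(camera, thing): "centre" ([column, row] in pixels: a listed point, or the origin of a listed thing).
The state is a dict: "time_s": time; "q": joint angles; "qvel": joint speeds; "joint_efforts": joint torques, N m; "position": TCP position; "tool_rot": TCP orientation; "ft_force": force on the tool from outside, world axes, zero at the start; "wrist_torque": the same for the moment, N m; "grip_width": finger opening in m; "gripper_force": force on a finger pad.
Only numpy, scipy, OpenCV 4.12 (cv2) and the standard library are available. Lean on these libraries where they do the work, as an engineer would, in place of code of your own. Each camera call takes 0.05 s, during which the arm holds its last target. There are 200 camera calls.

TASK

Check the sprung safety bar along the front of the drum carder: set the fingertips on top of it close to its end beside the grey switch box, and run them along it in one stroke until close to its other end, keeping it lightly pressed all the way, without lifting off on the way and without pushing it down to its stop. Then lift clear so that the bar springs back up. Do not grip or lift anything, and leave the loose things on the machine and the table where they are.

Things in the scene. Friction and masses are not known exactly. Their poses are not given: they have to be found in the camera images.
- carder: the drum carder, fixed: a wooden machine with a feed tray (top 60 mm above the table, from 30 to 155 mm behind the bar's centre line), then a small steel roller and a dark drum (from 160 mm behind the bar, up to 195 mm tall) and a grey motor at the rear left. Origin on the table straight under the middle of the safety bar; x runs from the bar towards the drum, y along the bar, z up
- bar_top (a point): middle of the flat top face of the safety bar: a level aluminium bar on springs along the front of the feed tray, nearest the robot, 220 mm long (its y), 26 mm wide (its x), 15 mm thick; the top is 90 mm above the table when up and goes down with the bar. The ends are at y = +110 and -110 mm. The whole bar moves straight down and stays level wherever it is pressed; it takes about 0.7 N for each mm
- bar (a joint): how far the bar is pressed down, m: 0 up at rest, 0.014 down on its stop. About 0.005 is a good light press
- switch_box: fixed grey box, 50 x 36 mm, with a small white dome on top, standing on the machine's base just past one end of the bar (either end, it changes); its centre is 165 mm from the middle of the bar, its top 104 mm above the table. Origin under its centre. It marks the end at which to begin
- end_post: fixed turned wooden post, 34 mm across, its top 86 mm above the table, 165 mm from the middle of the bar, just past the other end, where to finish. Origin under its centre
- tray_bobbin: loose wooden bobbin, 40 mm across, 65 mm tall, on the feed tray behind the bar; origin under its centre. Leave alone
- tall_bobbin: loose wooden bobbin, 52 mm across, 85 mm tall, on the table in front of the bar; origin under its centre. Leave alone
- brush: loose small wooden brush with short wire bristles, 130 x 30 mm, 24 mm tall, lying on the feed tray behind the bar. Leave alone
- oil_bottle: loose small bottle, 40 mm across, 100 mm tall, on the table in front of the bar; origin under its centre. Leave alone
- tine_block: loose wooden block 60 x 150 x 30 mm with a row of seven upright steel tines, 110 mm tall in all, to the robot's right; origin under its centre. Leave alone
- paddle: loose flat wooden paddle, 110 x 200 mm with a short handle, 22 mm thick, to the robot's left. Leave alone
- screwdriver: loose screwdriver, 180 mm long, lying to the robot's right. Leave alone

How it is judged (in metres and radians):
On the way, in this order (a step that is already met when the one before it is completed fails the run):
1. the fingertips press the bar within 40 mm of its end beside the switch box (x of the grasp point in the frame of bar_top between -0.035 and 0.035 m and value of joint bar above 0.0008 m and contact force between the fingers and bar above 0.2 N and ((y of switch_box in the frame of carder above 0 m and y of the grasp point in the frame of bar_top above 0.07 m) or (y of switch_box in the frame of carder below 0 m and y of the grasp point in the frame of bar_top below -0.07 m))), for 0.1 s.
2. they are a third of the way along, still pressing the bar (x of the grasp point in the frame of bar_top between -0.035 and 0.035 m and value of joint bar above 0.0008 m and contact force between the fingers and bar above 0.2 N and ((y of switch_box in the frame of carder above 0 m and y of the grasp point in the frame of bar_top below 0.04 m) or (y of switch_box in the frame of carder below 0 m and y of the grasp point in the frame of bar_top above -0.04 m))), for 0.02 s.
3. they are half way along, still pressing the bar (x of the grasp point in the frame of bar_top between -0.035 and 0.035 m and value of joint bar above 0.0008 m and contact force between the fingers and bar above 0.2 N and ((y of switch_box in the frame of carder above 0 m and y of the grasp point in the frame of bar_top below 0 m) or (y of switch_box in the frame of carder below 0 m and y of the grasp point in the frame of bar_top above 0 m))), for 0.02 s.
4. they are two thirds of the way along, still pressing the bar (x of the grasp point in the frame of bar_top between -0.035 and 0.035 m and value of joint bar above 0.0008 m and contact force between the fingers and bar above 0.2 N and ((y of switch_box in the frame of carder above 0 m and y of the grasp point in the frame of bar_top below -0.04 m) or (y of switch_box in the frame of carder below 0 m and y of the grasp point in the frame of bar_top above 0.04 m))), for 0.02 s.
5. they reach the last 40 mm at the far end, still pressing the bar (x of the grasp point in the frame of bar_top between -0.035 and 0.035 m and value of joint bar above 0.0008 m and contact force between the fingers and bar above 0.2 N and ((y of switch_box in the frame of carder above 0 m and y of the grasp point in the frame of bar_top below -0.07 m) or (y of switch_box in the frame of carder below 0 m and y of the grasp point in the frame of bar_top above 0.07 m))), for 0.1 s.
At the end, for the whole second after the job is handed in: the bar has sprung back to within 1 mm of its rest height, and every loose thing is within 15 mm of where it stood (value of joint bar between -0.001 and 0.001 m and distance of each of tray_bobbin, tall_bobbin, brush, oil_bottle, tine_block, paddle, screwdriver from where it was at the start of the episode below 0.015 m); the robot touches nothing.
It fails at once if the bar is pushed down to its stop (beyond 12.5 mm) (value of joint bar above 0.0125 m).
It fails at once if the bar is pulled up (more than 3 mm) (value of joint bar below -0.003 m).
It fails at once if the fingertips are lifted off midway: low over the middle 120 mm of the bar (tips less than about 45 mm above it) with the bar not pressed (x of the grasp point in the frame of bar_top between -0.035 and 0.035 m and y of the grasp point in the frame of bar_top between -0.06 and 0.06 m and z of the grasp point in the frame of bar_top below 0.065 m and value of joint bar below 0.0003 m).
It fails at once if a loose thing is moved by more than 15 mm, or lifted (distance of any of tray_bobbin, tall_bobbin, brush, oil_bottle, tine_block, paddle, screwdriver from where it was at the start of the episode above 0.015 m).
It also fails if it takes over 48 s, if anything falls off the work surface, if the arm or the gripper's body presses on something with over 40 N, if the wrist force passes 120 N, or if a joint passes its speed limit or range.

## Working session

There is one attempt and no reset: what is moved stays moved. The work goes in short steps, Python scripts to look and compute and a shell command to move; the robot and the scene stay as the last step left them, time stands still between calls to the robot, and variables do not carry over. Pictures are saved under pics/ and viewed, at most 10 in all, crops included, and the job is handed in when it is done.

```bash
mkdir -p pics; cat > h.py <<'E'
import numpy as np, cv2
from rig import env
def ray(im,px,z):
    K=np.array([[im['fx'],0,im['cx']],[0,im['fy'],im['cy']],[0,0,1.]])
    d=np.linalg.inv(K)@[px[0],px[1],1]; d=np.array([d[0],-d[1],-d[2]])
    P=np.array(im['pose']); d=P[:3,:3]@d; o=P[:3,3]
    return o+d*(z-o[2])/d[2]
E
python3 - <<'E'
from h import *
out=[]
for c in ("top","side"):
    im=env.get_image(c); cv2.imwrite(f"pics/{c}1.png",im["image"]); print(c,[k for k in im], np.round(im['pose'],3).tolist())
    for t,z in (("bar_top",.09),("switch_box",0),("end_post",0),("carder",0),("tall_bobbin",0),("oil_bottle",0),("tray_bobbin",.06),("tine_block",0)):
        for r in env.tip_of(c,t)[:2]: print(c,t,round(r["conf"],2),np.round(r["centre"]),np.round(ray(im,r["centre"],z),3))
    for t,z in (("switch_box",.104),("end_post",.086)):
        for r in env.find_in(c,t)[:2]: print(c,t,round(r["conf"],2),np.round(r["bbox"]),np.round(ray(im,r["bbox"][:2],z),3))
    r=env.trace(c,"bar_top")
    if r:
        m=r[0]["mask"].astype(np.uint8); p=cv2.boxPoints(cv2.minAreaRect(cv2.findNonZero(m)))
        print(r[0]["conf"],[np.round(ray(im,q,.09),3).tolist() for q in p])
s=env.observe();print(s["time_s"],s["position"],np.round(s["tool_rot"],3).tolist(),s["ft_force"],s["grip_width"])
E
```

```text
top ['image', 'fx', 'fy', 'cx', 'cy', 'pose'] [[0.026, 0.981, -0.19, 0.298], [-1.0, 0.026, -0.002, 0.028], [0.003, 0.19, 0.982, 1.189], [0.0, 0.0, 0.0, 1.0]]
top bar_top 0.98 [247. 164.] [0.577 0.033 0.09 ]
top switch_box 0.79 [299. 173.] [ 0.577 -0.128  0.   ]
top switch_box 0.57 [232. 204.] [0.473 0.076 0.   ]
top end_post 0.61 [190. 165.] [0.593 0.214 0.   ]
top carder 0.9 [246. 175.] [0.566 0.037 0.   ]
top tall_bobbin 0.8 [274. 211.] [ 0.456 -0.05   0.   ]
top oil_bottle 0.63 [231. 203.] [0.477 0.08  0.   ]
top tray_bobbin 0.72 [234. 137.] [0.668 0.075 0.06 ]
top tine_block 0.84 [396. 201.] [ 0.496 -0.427  0.   ]
top tine_block 0.41 [299. 171.] [ 0.583 -0.127  0.   ]
top switch_box 0.74 [302. 173.  18.  23.] [ 0.552 -0.124  0.104]
top end_post 0.72 [246. 166.  73.  14.] [0.572 0.037 0.086]
top end_post 0.68 [190. 167.  15.  21.] [0.566 0.197 0.086]
0.6 [[0.56, 0.147, 0.09], [0.588, 0.147, 0.09], [0.581, -0.071, 0.09], [0.552, -0.07, 0.09]]
side ['image', 'fx', 'fy', 'cx', 'cy', 'pose'] [[0.929, 0.267, -0.256, 0.198], [-0.37, 0.674, -0.639, -0.792], [0.002, 0.689, 0.725, 1.038], 
[... 182 characters left out ...]
 carder 0.81 [267. 208.] [0.565 0.031 0.   ]
side tall_bobbin 0.95 [246. 239.] [ 0.458 -0.056  0.   ]
side oil_bottle 0.71 [232. 204.] [0.467 0.091 0.   ]
side tray_bobbin 0.59 [314. 347.] [ 0.48  -0.448  0.06 ]
side tray_bobbin 0.57 [295. 175.] [0.682 0.081 0.06 ]
side tine_block 0.58 [313. 348.] [ 0.493 -0.429  0.   ]
side switch_box 0.65 [291. 234.  25.  25.] [ 0.553 -0.158  0.104]
side end_post 0.42 [249. 160.   9.  20.] [0.559 0.18  0.086]
0.64 [[0.557, 0.145, 0.09], [0.592, 0.155, 0.09], [0.579, -0.078, 0.09], [0.547, -0.084, 0.09]]
1.2 [0.18693121 0.51724479 0.24831151] [[-0.94, 0.34, 0.0], [0.34, 0.94, 0.0], [-0.0, 0.0, -1.0]] [-0.27751402 -0.07746481  0.24830729] 0.08515673016814485
```

```bash
python3 - <<'E'
import cv2
a=cv2.imread("pics/top1.png")[90:270,130:430];cv2.imwrite("pics/topc.png",cv2.resize(a,None,fx=2.6,fy=2.6,interpolation=cv2.INTER_CUBIC))
a=cv2.imread("pics/side1.png")[90:290,170:400];cv2.imwrite("pics/sidec.png",cv2.resize(a,None,fx=2.9,fy=2.9,interpolation=cv2.INTER_CUBIC))
E
```

```text
(no output)
```

View pics/topc.png

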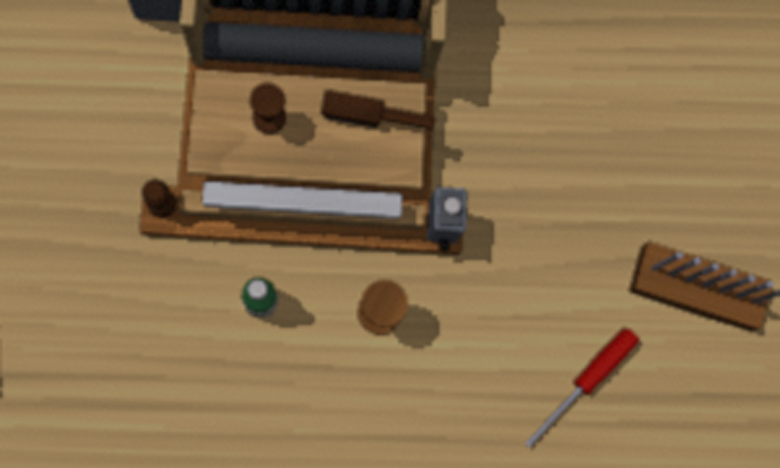

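View pics/sidec.png

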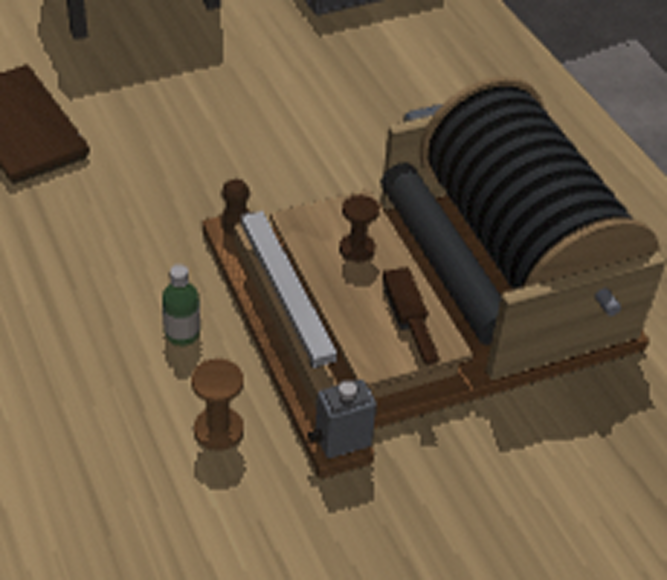

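The top view shows the silver bar spanning about (208,165) to (285,169) in full-image pixels. The grey switch box is at its right (−y) end (302,173) and the post at its left end (190,166), so the stroke runs towards +y. Both cameras put the bar centre near (0.571, 0.037), yawed about 2°. I'm closing the fingers and moving to a point above the start.

```bash
python3 -m pendant '[[0,-0.045,-0.033,0,0,0,-0.1],[0,-0.09,-0.066,0,0,0,-0.2],[0,-0.135,-0.099,0,0,0,-0.31],[0,-0.18,-0.132,0,0,0,-0.31],[0,-0.225,-0.165,0,0,0,-0.31]]' 20; python3 - <<'E'
from h import *
s=env.observe();R=np.array(s["tool_rot"]);p=np.array(s["position"]);print(s["time_s"],p,R.round(3).tolist(),s["ft_force"],s["grip_width"],env.tcp_to_tips)
print("d tool",R.T@(np.array([.568,-.048,.2])-p))
E
```

```text
time_s: 1.82
position: [0.3432, 0.284, 0.2485]
tool_rot: [[-0.999, 0.037, 0.001], [0.037, 0.999, 0.0], [-0.001, 0.0, -1.0]]
ft_force: [0.6, -0.3, 0.3]
grip_width: -0.0001
gripper_force: 0.0
1.825 [0.34322255 0.28404135 0.24854162] [[-0.999, 0.037, 0.001], [0.037, 0.999, 0.0], [-0.001, 0.0, -1.0]] [ 0.6237451  -0.32571043  0.3061489 ] -0.00011374937577157641 0.017
d tool [-0.23674881 -0.32360645  0.04859542]
```

```bash
python3 -m pendant '[[0,-0.034,-0.046,0,0,0,0],[0,-0.068,-0.092,0,0,0,0],[0,-0.102,-0.138,0,0,0,0],[0,-0.136,-0.184,0,0,0,0],[0,-0.17,-0.23,0,0,0,0]]'; python3 -m pendant '[[0,-0.034,-0.046,0.01,0,0,0],[0,-0.067,-0.092,0.03,0,0,0],[0,-0.067,-0.092,0.048,0,0,0],[0,-0.067,-0.092,0.048,0,0,0]]'; python3 - <<'E'
from h import *
s=env.observe();R=np.array(s["tool_rot"]);p=np.array(s["position"]);print(s["time_s"],p,R.round(3).tolist(),s["ft_force"])
im=env.get_image("wrist");cv2.imwrite("pics/w1.png",im["image"])
for r in env.tip_of("wrist","bar_top")[:2]: print(r["conf"],r["centre"],ray(im,r["centre"],.09))
r=env.trace("wrist","bar_top")
if r:
    m=r[0]["mask"].astype(np.uint8); q4=cv2.boxPoints(cv2.minAreaRect(cv2.findNonZero(m)))
    print(r[0]["conf"],[(q.round().tolist(),np.round(ray(im,q,.09),3).tolist()) for q in q4])
P=np.array(im["pose"]);
def pr(w):
    c=P[:3,:3].T@(np.array(w)-P[:3,3]); return [im["cx"]+im["fx"]*c[0]/-c[2], im["cy"]+im["fy"]*-c[1]/-c[2]]
print("tips below proj",pr([p[0],p[1],.09]))
E
```

```text
time_s: 2.45
position: [0.5047, 0.0477, 0.2485]
tool_rot: [[-0.999, 0.037, 0.0], [0.037, 0.999, 0.0], [-0.0, 0.0, -1.0]]
ft_force: [0.4, -0.1, 0.8]
grip_width: -0.0
gripper_force: 0.0
time_s: 2.95
position: [0.567, -0.0451, 0.199]
tool_rot: [[-0.999, 0.038, -0.003], [0.038, 0.999, 0.001], [0.003, 0.001, -1.0]]
ft_force: [-0.2, 0.2, 0.3]
grip_width: 0.0001
gripper_force: 0.0
2.95 [ 0.56698597 -0.04514981  0.19902016] [[-0.999, 0.038, -0.003], [0.038, 0.999, 0.001], [0.003, 0.001, -1.0]] [-0.17471635  0.20599838  0.25307649]
0.91 [366.0, 196.3] [0.57385218 0.04037599 0.09      ]
0.93 [([219.0, 209.0], [0.58, -0.07, 0.09]), ([219.0, 174.0], [0.553, -0.069, 0.09]), ([511.0, 174.0], [0.561, 0.146, 0.09]), ([511.0, 209.0], [0.588, 0.151, 0.09])]
tips below proj [np.float64(251.6142404526972), np.float64(191.63024866384356)]
```

View pics/w1.png

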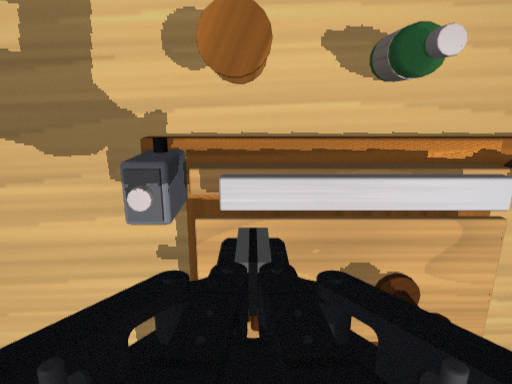

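The wrist view shows the bar running parallel to the tool from column 219 to 511, rows 175–210. The tips are over it, about 25 mm in from the switch-box end, and the centre line agrees within 1 mm. Now descending.

```bash
python3 -m pendant '[[0,0,0,0.03,0,0,0],[0,0,0,0.06,0,0,0],[0,0,0,0.08,0,0,0],[0,0,0,0.087,0,0,0],[0,0,0,0.087,0,0,0]]'; python3 -m pendant '[[0,0,0,0.003,0,0,0],[0,0,0,0.006,0,0,0],[0,0,0,0.008,0,0,0],[0,0,0,0.008,0,0,0]]'
```

```text
time_s: 3.72
position: [0.5677, -0.0447, 0.1141]
tool_rot: [[-0.999, 0.036, 0.001], [0.036, 0.999, -0.0], [-0.001, -0.0, -1.0]]
ft_force: [0.7, -0.7, 0.8]
grip_width: 0.0001
gripper_force: 0.0
time_s: 4.22
position: [0.5676, -0.0449, 0.1054]
tool_rot: [[-0.999, 0.037, 0.0], [0.037, 0.999, -0.0], [-0.0, -0.0, -1.0]]
ft_force: [0.1, 0.9, 0.8]
grip_width: 0.0
gripper_force: 0.6
```

```bash
python3 -m pendant '[[0,0,0,0.001,0,0,0],[0,0,0,0.0025,0,0,0],[0,0,0,0.0025,0,0,0]]'; python3 -m pendant '[[0,0,0,0.001,0,0,0],[0,0,0,0.0015,0,0,0],[0,0,0,0.0015,0,0,0],[0,0,0,0.0015,0,0,0]]'; python3 - <<'E'
from h import *
F=[];Z=[]
for i in range(4):
    env.get_image("wrist"); s=env.observe();F.append(s["ft_force"]);Z.append(s["position"])
print(np.mean(F,0),np.mean(Z,0),s["time_s"])
E
```

```text
time_s: 4.6
position: [0.5676, -0.0449, 0.1029]
tool_rot: [[-0.999, 0.037, 0.0], [0.037, 0.999, -0.0], [-0.0, -0.0, -1.0]]
ft_force: [0.2, 0.3, 2.5]
grip_width: -0.0001
gripper_force: 1.4
time_s: 5.1
position: [0.5676, -0.045, 0.1014]
tool_rot: [[-0.999, 0.037, 0.0], [0.037, 0.999, -0.0], [-0.0, -0.0, -1.0]]
ft_force: [0.5, 0.7, 3.1]
grip_width: 0.0001
gripper_force: 2.0
[0.45826115 0.58195211 3.73760621] [ 0.56754803 -0.04494788  0.10139675] 5.3
```

The force of 3.7 N corresponds to about 5 mm of press. Starting the stroke.

```bash
python3 -m pendant '[[0,0,0.008,0,0,0,0],[0,0,0.018,0,0,0,0],[0,0,0.028,0,0,0,0],[0,0,0.038,0,0,0,0],[0,0,0.048,0,0,0,0]]'
```

```text
time_s: 5.92
position: [0.5692, 0.0038, 0.1013]
tool_rot: [[-0.999, 0.037, -0.0], [0.037, 0.999, -0.0], [0.0, -0.0, -1.0]]
ft_force: [0.0, -2.4, 4.2]
grip_width: 0.0
gripper_force: 2.0
```

```bash
python3 -m pendant '[[0,0,0.01,0,0,0,0],[0,0,0.02,0,0,0,0],[0,0,0.03,0,0,0,0],[0,0,0.04,0,0,0,0],[0,0,0.05,0,0,0,0]]'; python3 -m pendant '[[0,0,0.01,0,0,0,0],[0,0,0.02,0,0,0,0],[0,0,0.03,0,0,0,0],[0,0,0.04,0,0,0,0],[0,0,0.05,0,0,0,0]]'
```

```text
time_s: 6.55
position: [0.571, 0.0537, 0.1013]
tool_rot: [[-0.999, 0.037, -0.0], [0.037, 0.999, 0.0], [0.0, 0.0, -1.0]]
ft_force: [-0.5, -4.0, 3.5]
grip_width: -0.0001
gripper_force: 2.0
time_s: 7.18
position: [0.5729, 0.1037, 0.1013]
tool_rot: [[-0.999, 0.037, -0.0], [0.037, 0.999, -0.0], [0.0, -0.0, -1.0]]
ft_force: [-0.3, -3.4, 3.8]
grip_width: 0.0002
gripper_force: 2.0
```

```bash
python3 -m pendant '[[0,0,0.01,0,0,0,0],[0,0,0.02,0,0,0,0],[0,0,0.02,0,0,0,0],[0,0,0.02,0,0,0,0]]'; python3 - <<'E'
from h import *
im=env.get_image("wrist");cv2.imwrite("pics/w2.png",im["image"]);s=env.observe();print(s["position"],s["ft_force"])
for r in env.tip_of("wrist","bar_top")[:1]: print(r["conf"],ray(im,r["centre"],.085))
E
```

```text
time_s: 7.68
position: [0.5736, 0.1237, 0.1013]
tool_rot: [[-0.999, 0.037, 0.0], [0.037, 0.999, 0.001], [0.0, 0.001, -1.0]]
ft_force: [0.1, 2.5, 4.3]
grip_width: 0.0003
gripper_force: 2.0
[0.5735547  0.12340887 0.10131844] [0.26523774 2.37220508 4.52649558]
0.9 [0.5716397  0.03960564 0.085     ]
```

View pics/w2.png

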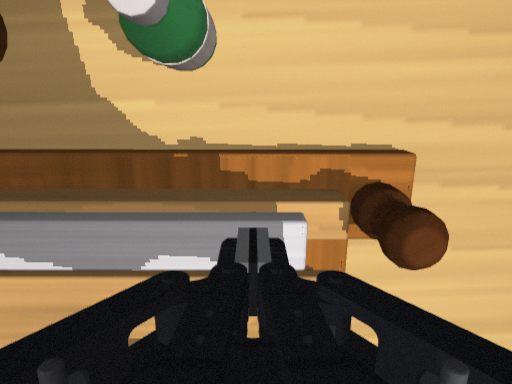

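The tips (column 252) are on the bar, and its end is at column 307, about 25 mm further on. The post, at column 410, is clear. Lifting straight up.

```bash
python3 -m pendant '[[0,0,0,-0.02,0,0,0],[0,0,0,-0.06,0,0,0],[0,0,0,-0.11,0,0,0],[0,0,0,-0.14,0,0,0],[0,0,0,-0.14,0,0,0]]'; python3 - <<'E'
from h import *
im=env.get_image("side");cv2.imwrite("pics/s2.png",im["image"]);s=env.observe();print(s["position"],s["ft_force"],np.abs(s["qvel"]).max())
E
```

```text
time_s: 8.4
position: [0.5741, 0.1225, 0.2429]
tool_rot: [[-0.999, 0.037, 0.003], [0.037, 0.999, -0.0], [-0.003, -0.0, -1.0]]
ft_force: [-0.1, -0.6, -0.9]
grip_width: -0.0002
gripper_force: 0.0
[0.57347506 0.12255458 0.24107961] [ 0.27809497  0.27041127 -0.13332951] 2.1810448764480377
```

View pics/s2.png

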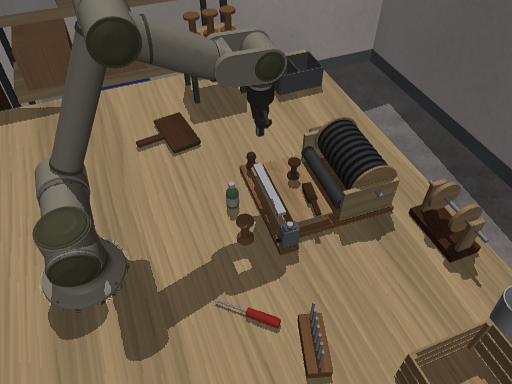

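The arm is clear of the machine. The bobbins (245,230) and (293,167), the bottle (232,195) and the brush are standing where they were. Handing in.

```bash
python3 -c "
from rig import env
print(env.close_job())"
```

```text
the job is handed in; nothing more can be done
None
```

I ran the fingertips along the safety bar in one stroke, from about 25 mm inside the switch-box end to about 25 mm inside the post end, at about 5 mm press (3.5–4.5 N at the stops I checked); I then lifted clear and handed the job in, the last side picture showing the loose things in place, but no verdict came back.

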